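Unlock the shop's cash box and hold the key turned

TASK

Clear the two wine corks off the lid of the blue cash box into the green waste bin. Then take the red key from its wooden stand, push it fully home into the lock in the lid (the pins are sticky, so it may need some pushing and a little wiggling), and turn it a quarter turn clockwise as seen from above. The latch is sprung, so finish while still holding the key turned, and leave the jar, the oil bottle and the tin standing where they are.

Things in the scene. Friction and masses are not known exactly. Their poses are not given: they have to be found in the camera images.
- cashbox: Fixed blue steel cash box, 200 (x) x 160 (y) x 100 mm high. Origin: centre of its underside, z up. Flat lid, 6 mm thick, top 100 mm above the table, with the lock in its middle. The key can turn only when its bit is wholly below the lid, and once turned it cannot be pulled out.
- lock (a point): Keyhole: centre of its mouth in the lid's top, axes as the box; brass border. A slot 17.5 mm along x, 7.5 mm along y, straight down, mouth bevelled 3 mm all round. Four sticky sprung pins reach in from its long sides 8 to 23 mm down: passing them takes up to about 12 N downwards, less with small twists (0.06 rad) to and fro. The key fits either way round (half a turn apart).
- cylinder (a joint): Angle of the lock's cylinder under the lid, rad: 0 = locked, its slot in line with the keyhole (same size); grows clockwise seen from above, stop at 1.5. A spring returns it to 0 (0.03 N m at 0, 0.12 N m at the stop). The key has up to 0.15 rad of play in it, so the key must turn about 1.6 rad to reach the stop.
- key: Loose steel key, 66 mm tall, about 60 g, upright in the stand. Origin: lower tip; z up towards the bow. From the tip: flat bit 16 (x) x 6 mm (y), 0 to 12 mm up, lowest 3 mm V-shaped; round shank 6 mm thick to 26 mm; brass collar disc 26 mm across, 26 to 30 mm; red plastic bow 26 (x) x 10 mm (y), 30 to 66 mm. Grip it by the bow's flat sides (across y).
- key_collar (a point): Centre of the underside of the key's collar, 26 mm above the key's tip. It rests on the stand's top at the start and on the lid when the key is fully home.
- stand: Fixed dark wooden block 70 x 70 x 40 mm high with a slot 18 mm (x) x 8 mm (y), 32 mm deep, in the middle of its top, in which the key stands (key's x along the stand's x). Origin: centre of its underside.
- bin: Fixed green waste bin, open at the top, 130 x 130 x 100 mm high, walls 5 mm. Origin: centre of its underside.
- bin_in (a point): Centre of the bin's inner floor, 5 mm above the table.
- jar: Amber jar with a black cap, 68 mm across, 90 mm high, loose; to be left alone. Origin: centre of its underside.
- oil: Green glass oil bottle, 60 mm across, 170 mm high, loose; to be left alone. Origin: centre of its underside.
- tin: Yellow tin, 70 mm across, 100 mm high, loose; to be left alone. Origin: centre of its underside.
- cork_a: Loose cork, a plain cylinder 26 mm across and 40 mm high, about 14 g, standing upright on the lid, on the farther side (+x) of the keyhole in the box's frame. Origin: centre of its underside.
- cork_a_center (a point): Middle of that cork, 20 mm above its underside.
- cork_b: Loose cork, a plain cylinder 26 mm across and 40 mm high, about 14 g, standing upright on the lid, on the nearer side (-x) of the keyhole in the box's frame. Origin: centre of its underside.
- cork_b_center (a point): Middle of that cork, 20 mm above its underside.

How it is judged:
By the outcome, as a careful person would: the job done as asked, in the order asked, and still so for the second after the job is handed in, while the arm keeps its last pose, push and grip.
It also fails if it takes over 67 s, if anything falls off the work surface, if the arm or the gripper's body presses on something with over 40 N, if the wrist force passes 120 N, or if a joint passes its speed limit or range.

ROBOT

A 6-joint arm with a two-finger parallel gripper is mounted at the origin on the work surface. World frame = base frame: x ahead of the robot, y to its left, z up, the work surface at z = 0. Lengths are in m, angles in rad, forces in N, time in s.
With the tool pointing down it reaches from about 0.425 to 0.95 m from the base axis. Payload 3.5 kg.
Tool frame: the origin (TCP) lies between the finger pads; the fingertips stand 22 mm ahead of it and the grasp point (between the pads) lies 3 mm ahead of it (ctrl.nose_length is the z of the fingertips in the tool frame, in m); z points along the fingers, y is the line along which they close (so a half turn about z gives the same grasp; the last joint's range is limited). The gripper opens to 85 mm and grips with 20 to 120 N. Pads are 22 mm wide; open, the fingers measure 114 mm over their backs; the gripper's body (76 mm by 85 mm) begins 54 mm behind the grasp point. The pads swing forward as they close: fully open they stand 13 mm farther back than shut.
Start: joints at [1.123, 0.286, 1.577, -0, 1.279, -0.15], TCP at [0.198, 0.645, 0.253] pointing down, gripper open.
Joint ranges: [-2.77, 2.77], [-0.9, 2.22], [0.21, 2.48], [-1.53, 4.67], [0.24, 2.81], [-2.84, 2.84]. Speed limits (rad/s): [2.79, 2.79, 3.14, 3.14, 3.14, 3.14].

INTERFACE

Orientations are given as a unit quaternion [x, y, z, w].
In Python, from plant import ctrl gives the robot as it stands. The module is installed in compiled form; this text tells all that it offers.
- The arm moves only by the tool send_rows, never from a script. Its argument "rows" is text: rows parted by semicolons, each of 7 numbers parted by spaces: the turn, a rotation vector about the tool's x, y, z in normalised numbers (1 is 360 degrees), then the shift along the tool's x, y, z in fractions of the full range, 1 being 75 cm, then the opening, from -1 (shut) to 1 (fully open). A call has 1 to 8 rows; each row is the pose to reach, as a shift and turn from the pose commanded when the call began, along the tool's axes at that moment; what a row does not reach only later rows make up. A row lasts 1/8 s, in which the tool goes at most 62.5 mm and 10.7 degrees, less where a joint would pass 70% of its speed; a pose out of reach is approached as far as the arm can. No shift or turn number may pass 1 either way. A call with a gripper value outside its range is refused whole. The fingers move at their own pace and stop on an object; "grip_force" is the grip in N (left out, the last holds). Time passes only in rows, so rows that repeat a pose let the fingers close. It gives the time, the measured TCP pose, the force, the opening and the grip force at its end, in the units of the state.
- ctrl.get_state(): the state, without advancing time (a new reading comes with each control period).
- ctrl.read_camera(name): name is "scene" or "top" or "wrist"; returns a dict with "color" (480x640x3 uint8, red, green, blue), "fx", "fy", "cx", "cy" (pixels), "D" ([k1, k2, p1, p2, k3] as OpenCV has them; the pictures are not rectified), "extrinsics" (4x4, takes a point from world to camera coordinates). Camera axes: x right, y down, z forward; pixel columns grow to the right and rows downward; lengths in m; the calibration is good to about 2 mm. A picture is of the moment at which its call begins. There is no depth.
- ctrl.sign_off(): hands the job in; it is judged then, once.
Trained networks look in a picture, given as the dict that the camera call returned (one of the last four; its "shot" number tells which), for a name from the list of things; names that differ only in an ending like _2 or _b are one class to them, and where a whole thing is asked for, a point or a joint stands for the part that bears it (a point fixed in the world has none). Each returns a list of dicts, best first, with "p" (0 to 1); they miss things now and then, are a little off and sometimes report something else, mostly with a low value. They report only what shows in the picture. A call takes as long as a camera call.
- ctrl.look_for(picture, target): "position" ([x, y, z] in m, in the coordinates of the camera as it stood for that picture, good to about 4 mm: the middle of the surface that is visible of it).
The state is a dict: "time": time; "qpos": joint angles; "dq": joint speeds; "joint_efforts": joint torques, N m; "eef_pos": TCP position; "tcp_rot": TCP orientation; "contact_force": force on the tool from outside, world axes, zero at the start; "wrist_torque": the same for the moment, N m; "opening": opening from 0.0 (shut) to 1.0 (fully open); "finger_force": force on a finger pad.
Only numpy, scipy, OpenCV 4.12 (cv2) and the standard library are available. Lean on these libraries where they do the work, as an engineer would, in place of code of your own. Each camera call takes 0.05 s, during which the arm holds its last target. There are 200 camera calls.

## Working session

There is one attempt and no reset: what is moved stays moved. The work goes in short steps, Python scripts to look and compute and a tool call to move; the robot and the scene stay as the last step left them, time stands still between calls to the robot, and variables do not carry over. Pictures are saved under pics/ and viewed, at most 10 in all, crops included, and the job is handed in when it is done.

Besides the shell and the picture viewer there is one more tool, called after ">>>" as name(argument=value, ...) on one line, values as JSON. send_rows: Moves the arm, as the interface text tells. Its arguments: {"type":"object","properties":{"rows":{"type":"string"},"grip_force":{"type":"number"}},"required":["rows"]}

```bash
mkdir -p pics; cat > h.py <<'E'
import numpy as np, cv2
from plant import ctrl
from scipy.spatial.transform import Rotation as R
def w(pic,p):
    E=np.array(pic["extrinsics"]); return E[:3,:3].T@(np.array(p)-E[:3,3])
def K(p): return np.array([[p["fx"],0,p["cx"]],[0,p["fy"],p["cy"]],[0,0,1.]])
def px2w(p,uv,z):
    E=np.array(p["extrinsics"]); n=cv2.undistortPoints(np.array([[uv]],float),K(p),np.array(p["D"]))[0,0]
    d=E[:3,:3].T@np.array([n[0],n[1],1]); c=-E[:3,:3].T@E[:3,3]
    return c+d*(z-c[2])/d[2]
def w2px(p,P):
    E=np.array(p["extrinsics"]); 
    return cv2.projectPoints(np.array(P,float).reshape(-1,1,3),cv2.Rodrigues(E[:3,:3])[0],E[:3,3],K(p),np.array(p["D"]))[0][:,0]
def rel(P):
    s=ctrl.get_state(); return R.from_quat(s["tcp_rot"]).inv().apply(np.array(P)-s["eef_pos"])*1000
def save(p,n): cv2.imwrite("pics/"+n+".png",p["color"][:,:,::-1])
E
python3 - <<'E'
from h import *
s=ctrl.get_state(); print(s, ctrl.nose_length)
print(R.from_quat(s["tcp_rot"]).as_matrix().round(3))
for c in ["scene","top"]:
    p=ctrl.read_camera(c); save(p,c+"0")
    for n in ["cashbox","cork_a","key","stand","bin","jar","oil","tin"]:
        print(c,n,[(w(p,d["position"]).round(3).tolist(),round(d["p"],2)) for d in ctrl.look_for(p,n)[:3]])
E
```

```text
{'time': 0.0, 'qpos': array([ 1.12300522e+00,  2.87171195e-01,  1.57822875e+00, -8.96173568e-06,
        1.27860086e+00, -1.49992724e-01]), 'dq': array([ 1.49329382e-04, -6.11414258e-04,  4.27700736e-05, -8.48594496e-04,
        7.66567995e-04,  5.68845576e-04]), 'joint_efforts': array([-1.10425332e-03, -4.05974042e+01, -2.92631990e+01, -1.71241122e-04,
        5.70982753e-03, -7.96988246e-06]), 'eef_pos': array([0.19775012, 0.64472735, 0.25191542]), 'tcp_rot': array([ 1.48348207e-01,  9.88934457e-01, -1.15195437e-03, -3.50454735e-04]), 'contact_force': array([ 0.09076099, -0.2441007 ,  0.07098845]), 'wrist_torque': array([0.01065769, 0.01215042, 0.0698287 ]), 'finger_force': 0.0, 'opening': 0.9976707373634232} 0.022
[[-0.956  0.293 -0.001]
 [ 0.293  0.956 -0.002]
 [ 0.    -0.002 -1.   ]]
scene cashbox [([0.554, 0.009, 0.103], 0.83)]
scene cork_a [([0.562, -0.003, 0.131], 0.72), ([0.47, 0.034, 0.126], 0.52)]
scene key []
scene stand [([0.495, -0.288, 0.058], 0.53)]
scene bin [([0.494, -0.29, 0.058], 0.58)]
scene jar [([0.706, 0.243, 0.075], 0.83), ([0.557, 0.307, 0.041], 0.48)]
scene oil [([0.708, -0.233, 0.099], 0.84), ([0.76, 0.047, 0.088], 0.34)]
scene tin [([0.761, 0.048, 0.09], 0.57), ([0.563, -0.003, 0.129], 0.15)]
top cashbox [([0.495, -0.007, 0.104], 0.78), ([0.461, 0.035, 0.142], 0.45)]
top cork_a [([0.461, 0.033, 0.139], 0.78), ([0.548, -0.005, 0.138], 0.61), ([0.534, 0.3, 0.068], 0.52)]
top key [([0.529, 0.305, 0.068], 0.54)]
top stand [([0.53, 0.298, 0.04], 0.82)]
top bin [([0.504, -0.299, 0.008], 0.67)]
top jar [([0.677, 0.242, 0.086], 0.58)]
top oil [([0.687, -0.232, 0.117], 0.84)]
top tin [([0.73, 0.038, 0.101], 0.85), ([0.551, -0.006, 0.137], 0.24)]
```

View pics/scene0.png

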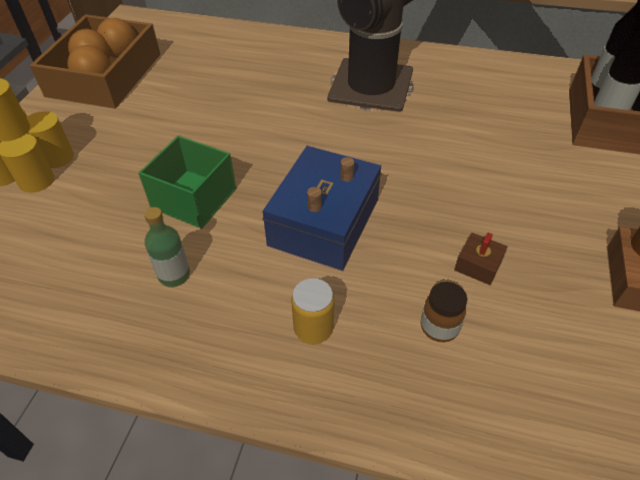

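View pics/top0.png

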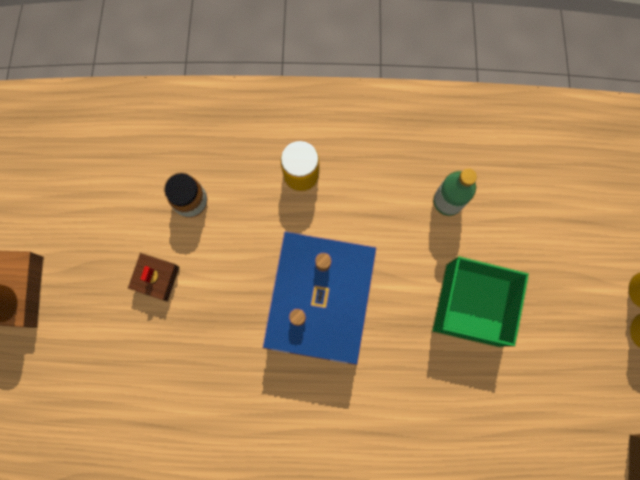

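The scene picture shows the box mid-picture with both corks, the bin at (188,180) and the key stand at (481,255). In the top picture the lid corners are at about (284,233), (376,247), (357,363) and (264,349). The corks are at (323,261) and (297,317), the lock at (320,297), the key at (148,274) and the bin at (483,302).

```bash
python3 - <<'E'
from h import *
p=ctrl.read_camera("top"); im=p["color"]
for n,q in dict(c1=(284,233),c2=(376,247),c3=(357,363),c4=(264,349),lock=(320,297)).items(): print(n,px2w(p,q,.1).round(4))
for n,q in dict(a=(323,261),b=(297,317)).items(): print(n,px2w(p,q,.14).round(4))
for n,q in dict(b1=(456,258),b2=(527,272),b3=(515,346),b4=(435,334)).items(): print(n,px2w(p,q,.1).round(4))
print("key",px2w(p,(147,273),.08))
hsv=cv2.cvtColor(im,cv2.COLOR_RGB2HSV); m=((hsv[...,0]>100)&(hsv[...,0]<130)&(hsv[...,1]>120)).astype(np.uint8)
m=cv2.morphologyEx(m,cv2.MORPH_CLOSE,np.ones((25,25)))
c=max(cv2.findContours(m,0,2)[0],key=cv2.contourArea); c=cv2.boxPoints(cv2.minAreaRect(c)); P=np.array([px2w(p,q,.1) for q in c]); print(c,P.round(4),P.mean(0))
d=np.diff(P[:,:2],axis=0); print(np.linalg.norm(d,axis=1),np.degrees(np.arctan2(d[:,1],d[:,0])))
print(R.from_quat(ctrl.get_state()["tcp_rot"]).as_matrix().round(3))
E
```

```text
c1 [0.6061 0.0618 0.1   ]
c2 [ 0.5853 -0.096   0.1   ]
c3 [ 0.3891 -0.0662  0.1   ]
c4 [0.4086 0.089  0.1   ]
lock [ 0.4978 -0.0023  0.1   ]
a [ 0.5531 -0.0059  0.14  ]
b [0.4611 0.0339 0.14  ]
b1 [ 0.5692 -0.2341  0.1   ]
b2 [ 0.5472 -0.3598  0.1   ]
b3 [ 0.4199 -0.3354  0.1   ]
b4 [ 0.4392 -0.1968  0.1   ]
key [0.5335256  0.30172012 0.08      ]
[[263.6097  346.80722]
 [284.04605 232.04929]
 [376.04623 248.43289]
 [355.6099  363.19083]] [[ 0.4122  0.0897  0.1   ]
 [ 0.6078  0.0617  0.1   ]
 [ 0.5828 -0.0961  0.1   ]
 [ 0.3887 -0.0639  0.1   ]] [ 0.49788698 -0.00211907  0.1       ]
[0.19751782 0.15976817 0.19675263] [ -8.14932629 -98.97924219 170.58661626]
[[-0.956  0.293  0.   ]
 [ 0.293  0.956  0.   ]
 [-0.     0.    -1.   ]]
```

The rows are not in the units I measure in: shifts go in shares of 75 cm and turns go in shares of 360 degrees. I convert before sending: -530 mm / 750 = -0.7067, -518 mm / 750 = -0.6907.

>>> send_rows(rows="0 0 0 -0.7067 -0.6907 0 0.2;0 0 0 -0.7067 -0.6907 0 0.2;0 0 0 -0.7067 -0.6907 0 0.2;0 0 0 -0.7067 -0.6907 0 0.2;0 0 0 -0.7067 -0.6907 0 0.2;0 0 0 -0.7067 -0.6907 0 0.2;0 0 0 -0.7067 -0.6907 0 0.2;0 0 0 -0.7067 -0.6907 0 0.2", grip_force=25)

```text
time: 1.95
eef_pos: [0.438, 0.2045, 0.2538]
tcp_rot: [0.148, 0.989, 0.0, 0.001]
contact_force: [1.4, 0.1, -0.4]
opening: 0.601
finger_force: 0.0
```

```bash
python3 - <<'E'
from h import *
s=ctrl.get_state(); print(s["time"],s["eef_pos"],s["opening"],rel([.553,-.006,.25]))
E
```

```text
1.95 [0.43801688 0.20445562 0.25382966] 0.6010439069527664 [-171.64419584 -167.4823709     3.90888552]
```

In the tool's units: -171 mm / 750 = -0.228, -167 mm / 750 = -0.2227.

>>> send_rows(rows="0 0 0 -0.228 -0.2227 0.0053 0.2;0 0 0 -0.228 -0.2227 0.0053 0.2;0 0 0 -0.228 -0.2227 0.0053 0.2;0 0 0 -0.228 -0.2227 0.0053 0.2;0 0 0 -0.228 -0.2227 0.0053 0.2;0 0 0 -0.228 -0.2227 0.0053 0.2")

```text
time: 2.7
eef_pos: [0.5515, -0.0033, 0.2491]
tcp_rot: [0.149, 0.989, 0.0, -0.0]
contact_force: [-0.0, 0.0, -0.0]
opening: 0.597
finger_force: 0.0
```

```bash
python3 - <<'E'
from h import *
s=ctrl.get_state(); print(s["time"],s["eef_pos"],s["opening"])
p=ctrl.read_camera("wrist"); save(p,"w1"); E=p["extrinsics"]; print(-E[:3,:3].T@E[:3,3])
for n in ["cork_a","lock","cashbox"]:print(n,[(w(p,d["position"]).round(4).tolist(),round(d["p"],2)) for d in ctrl.look_for(p,n)[:3]])
print(rel([.553,-.006,.131]),w2px(p,[[.553,-.006,.14],[.461,.034,.14],[.498,-.002,.1]]))
E
```

```text
2.7 [ 0.55146481 -0.00328526  0.24912923] 0.5974066093895769
[0.4776258  0.01961774 0.36993648]
cork_a [([0.4632, 0.0346, 0.1369], 0.83), ([0.5461, -0.0047, 0.1369], 0.78), ([0.484, 0.0032, 0.102], 0.27)]
lock [([0.4849, 0.0038, 0.1035], 0.73)]
cashbox [([0.4814, 0.0016, 0.1005], 0.58)]
[ -2.68926985  -3.12563656 118.46898221] [[321.22440774 249.64584009]
 [338.90679295  95.56243544]
 [305.1671768  165.50285512]]
```

View pics/w1.png

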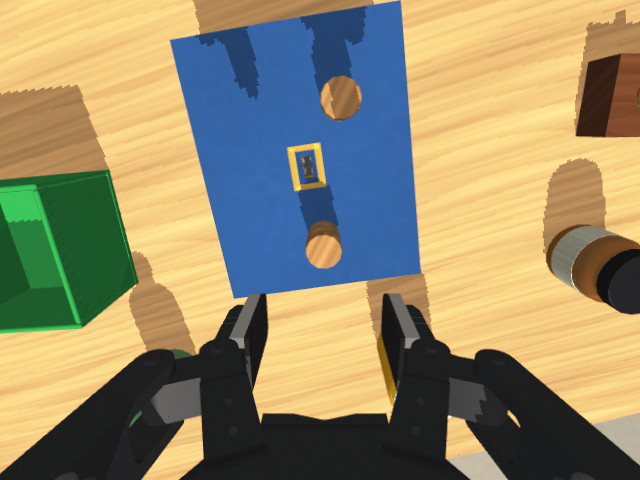

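The wrist view matches: cork tops are at (324,251) and (341,97), and the lock at (307,167), each within 3 px of prediction. I'll descend on cork_a.

In the tool's units: 118 mm / 750 = 0.1573, 60 mm / 750 = 0.08.

>>> send_rows(rows="0 0 0 -0.004 -0.004 0.08 0.2;0 0 0 -0.004 -0.004 0.1573 0.2;0 0 0 -0.004 -0.004 0.1573 0.2;0 0 0 -0.004 -0.004 0.1573 -1;0 0 0 -0.004 -0.004 0.1573 -1;0 0 0 -0.004 -0.004 0.1573 -1;0 0 0 -0.004 -0.004 0.08 -1;0 0 0 -0.004 -0.004 0 -1")

```text
time: 3.9
eef_pos: [0.5533, -0.0073, 0.2509]
tcp_rot: [0.148, 0.989, -0.0, -0.0]
contact_force: [1.5, -0.2, 0.7]
opening: 0.299
finger_force: 26.5
```

```bash
python3 - <<'E'
from h import *
s=ctrl.get_state(); print(s["time"],s["eef_pos"],s["opening"],s["finger_force"],rel([.495,-.285,.23]),rel([.495,-.285,.12]))
E
```

```text
3.9 [ 0.55332005 -0.00728179  0.25087528] 0.2985774522957982 26.537665128707886 [ -25.78392906 -282.60039031   20.89537249] [ -25.86854404 -282.5848499   130.89533885]
```

In the tool's units: -283 mm / 750 = -0.3773, 140 mm / 750 = 0.1867.

>>> send_rows(rows="0 0 0 -0.0347 -0.3773 0 -1;0 0 0 -0.0347 -0.3773 0 -1;0 0 0 -0.0347 -0.3773 0 -1;0 0 0 -0.0347 -0.3773 0 -1;0 0 0 -0.0347 -0.3773 0.0267 -1;0 0 0 -0.0347 -0.3773 0.1067 -1;0 0 0 -0.0347 -0.3773 0.1867 -1;0 0 0 -0.0347 -0.3773 0.1867 -1")

```text
time: 4.9
eef_pos: [0.4924, -0.2831, 0.1045]
tcp_rot: [0.149, 0.989, 0.003, -0.005]
contact_force: [-0.0, -0.6, 0.0]
opening: 0.292
finger_force: 26.5
```

>>> send_rows(rows="0 0 0 0 0 0 0.2;0 0 0 0 0 0 0.2;0 0 0 0 0 0 0.2;0 0 0 0 0 -0.08 0.2;0 0 0 0 0 -0.16 0.2")

```text
time: 5.52
eef_pos: [0.4954, -0.2852, 0.2313]
tcp_rot: [0.148, 0.989, 0.0, -0.0]
contact_force: [1.0, -0.6, 0.5]
opening: 0.595
finger_force: 0.0
```

```bash
python3 - <<'E'
from h import *
s=ctrl.get_state(); print(s["time"],s["eef_pos"],s["opening"],s["finger_force"])
p=ctrl.read_camera("top"); 
for n in ["cork_a","bin"]:print(n,[(w(p,d["position"]).round(4).tolist(),round(d["p"],2)) for d in ctrl.look_for(p,n)[:3]])
print(rel([.462,.034,.25]),rel([.462,.034,.131]))
E
```

```text
5.525 [ 0.49541948 -0.28522746  0.23127847] 0.5950369554668393 0.0
cork_a [([0.505, -0.2585, 0.0284], 0.83), ([0.4622, 0.0374, 0.1397], 0.48)]
bin [([0.5047, -0.265, 0.0069], 0.96), ([0.7307, 0.0366, 0.1007], 0.4)]
[128.28617399 296.50251978 -16.82737135] [129.62757911 297.07957    102.16366884]
```

In the tool's units: 297 mm / 750 = 0.396, 129 mm / 750 = 0.172.

>>> send_rows(rows="0 0 0 0.172 0.396 -0.02 0.2;0 0 0 0.172 0.396 -0.02 0.2;0 0 0 0.172 0.396 -0.02 0.2;0 0 0 0.172 0.396 -0.02 0.2;0 0 0 0.172 0.396 -0.02 0.2;0 0 0 0.172 0.396 -0.02 0.2;0 0 0 0.172 0.396 -0.02 0.2")

```text
time: 6.55
eef_pos: [0.4591, 0.0367, 0.2439]
tcp_rot: [0.147, 0.989, -0.0, -0.0]
contact_force: [0.2, 0.2, -0.4]
opening: 0.601
finger_force: 0.0
```

```bash
python3 - <<'E'
from h import *
s=ctrl.get_state(); print(s["time"],s["eef_pos"],rel([.462,.0345,.131]))
E
```

```text
6.55 [0.45909434 0.03670503 0.24387742] [ -3.47378002  -1.1928049  112.87660402]
```

In the tool's units: 114 mm / 750 = 0.152, 113 mm / 750 = 0.1507.

>>> send_rows(rows="0 0 0 -0.0027 -0.0013 0.0747 0.2;0 0 0 -0.0027 -0.0013 0.1507 0.2;0 0 0 -0.0027 -0.0013 0.152 0.2;0 0 0 -0.0027 -0.0013 0.152 -1;0 0 0 -0.0027 -0.0013 0.152 -1;0 0 0 -0.0027 -0.0013 0.152 -1;0 0 0 -0.0027 -0.0013 0.08 -1;0 0 0 -0.0027 -0.0013 0 -1")

```text
time: 7.55
eef_pos: [0.4604, 0.0349, 0.2457]
tcp_rot: [0.148, 0.989, 0.0, -0.001]
contact_force: [0.9, -1.1, 0.5]
opening: 0.293
finger_force: 26.4
```

In the tool's units: -296 mm / 750 = -0.3947, 130 mm / 750 = 0.1733.

>>> send_rows(rows="0 0 0 -0.1693 -0.3947 0 -1;0 0 0 -0.1693 -0.3947 0 -1;0 0 0 -0.1693 -0.3947 0 -1;0 0 0 -0.1693 -0.3947 0 -1;0 0 0 -0.1693 -0.3947 0.02 -1;0 0 0 -0.1693 -0.3947 0.0933 -1;0 0 0 -0.1693 -0.3947 0.1733 -1;0 0 0 -0.1693 -0.3947 0.1733 -1")

```text
time: 8.55
eef_pos: [0.4925, -0.2831, 0.1095]
tcp_rot: [0.149, 0.989, 0.003, -0.005]
contact_force: [-0.2, -0.6, 0.7]
opening: 0.297
finger_force: 26.4
```

In the tool's units: -130 mm / 750 = -0.1733, -60 mm / 750 = -0.08.

>>> send_rows(rows="0 0 0 0 0 0 0.2;0 0 0 0 0 0 0.2;0 0 0 0 0 0 0.2;0 0 0 0 0 -0.08 0.2;0 0 0 0 0 -0.1733 0.2;0 0 0 0 0 -0.1733 0.2")

```text
time: 9.3
eef_pos: [0.4982, -0.2874, 0.2527]
tcp_rot: [0.148, 0.989, -0.004, 0.006]
contact_force: [-0.0, -0.9, 0.1]
opening: 0.597
finger_force: 0.0
```

```bash
python3 - <<'E'
from h import *
s=ctrl.get_state(); print(s["time"],s["eef_pos"],s["opening"],s["finger_force"])
p=ctrl.read_camera("top"); 
for n in ["cork_a","bin","key","stand"]:print(n,[(w(p,d["position"]).round(4).tolist(),round(d["p"],2)) for d in ctrl.look_for(p,n)[:3]])
c=cv2.resize(np.hstack([p["color"][220:380,400:560],p["color"][220:380,80:240]]),None,fx=2,fy=2); cv2.imwrite("pics/t2.png",c[:,:,::-1])
print(rel([.58,.302,.25]),rel([.533,.302,.25]))
E
```

```text
9.3 [ 0.49824597 -0.28738528  0.25274189] 0.5972723419612388 0.0
cork_a [([0.5053, -0.2608, 0.0293], 0.8), ([0.4898, -0.3, 0.0229], 0.63)]
bin [([0.5056, -0.2672, 0.002], 0.69)]
key [([0.5286, 0.3016, 0.0715], 0.79)]
stand [([0.5303, 0.296, 0.0408], 0.8)]
[ 90.6822273  585.9253154   -6.54057039] [135.61504336 572.14024515  -6.42275935]
```

View pics/t2.png

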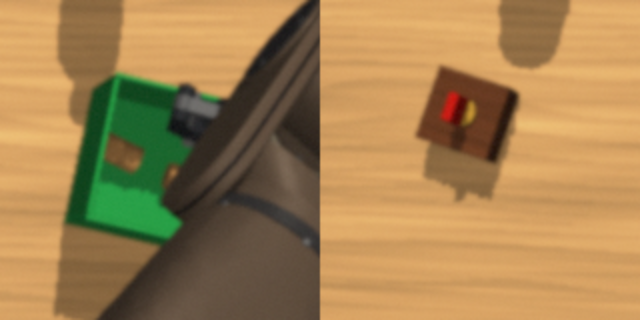

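Both corks are in the bin, at (125,153) and (172,178) of the crop. The key is upright in the stand at (455,108).

In the tool's units: 572 mm / 750 = 0.7627, 135 mm / 750 = 0.18.

>>> send_rows(rows="0 0 0 0.18 0.7627 0 0.2;0 0 0 0.18 0.7627 0 0.2;0 0 0 0.18 0.7627 0 0.2;0 0 0 0.18 0.7627 0 0.2;0 0 0 0.18 0.7627 0 0.2;0 0 0 0.18 0.7627 0 0.2;0 0 0 0.18 0.7627 0 0.2;0 0 0 0.18 0.7627 0 0.2")

```text
time: 10.55
eef_pos: [0.5275, 0.2153, 0.2421]
tcp_rot: [0.148, 0.989, -0.001, -0.002]
contact_force: [0.7, 0.3, 0.8]
opening: 0.6
finger_force: 0.0
```

```bash
python3 - <<'E'
from h import *
print(rel([.533,.302,.23]))
E
```

```text
[20.11148958 84.5195042  11.96170448]
```

In the tool's units: 84 mm / 750 = 0.112, 20 mm / 750 = 0.0267.

>>> send_rows(rows="0 0 0 0.0267 0.112 0.016 0.2;0 0 0 0.0267 0.112 0.016 0.2;0 0 0 0.0267 0.112 0.016 0.2;0 0 0 0.0267 0.112 0.016 0.2")

```text
time: 11.05
eef_pos: [0.5336, 0.2987, 0.2309]
tcp_rot: [0.149, 0.989, -0.001, -0.001]
contact_force: [0.1, -0.2, 0.4]
opening: 0.602
finger_force: 0.0
```

```bash
python3 - <<'E'
from h import *
s=ctrl.get_state(); print(s["time"],s["eef_pos"])
p=ctrl.read_camera("wrist"); save(p,"w2")
for n in ["key","key_collar","stand"]:print(n,[(w(p,d["position"]).round(4).tolist(),round(d["p"],2)) for d in ctrl.look_for(p,n)[:3]])
hsv=cv2.cvtColor(p["color"],cv2.COLOR_RGB2HSV); m=(((hsv[...,0]<6)|(hsv[...,0]>174))&(hsv[...,1]>180)&(hsv[...,2]>60)).astype(np.uint8)
c=max(cv2.findContours(m,0,2)[0],key=cv2.contourArea); print(cv2.boundingRect(c))
x,y,ww,h=cv2.boundingRect(c); cx,cy=x+ww//2,y+h//2; cr=p["color"][max(cy-75,0):cy+75,cx-100:cx+100]; print(cx-100,max(cy-75,0))
cv2.imwrite("pics/w2c.png",cv2.resize(cr,None,fx=4,fy=4,interpolation=cv2.INTER_CUBIC)[:,:,::-1])
E
```

```text
11.05 [0.53362463 0.29874214 0.23088637]
key [([0.5332, 0.3112, 0.0788], 0.91)]
key_collar [([0.534, 0.3101, 0.078], 0.82)]
stand [([0.527, 0.3103, 0.0426], 0.78)]
(329, 204, 13, 39)
235 148
```

View pics/w2c.png

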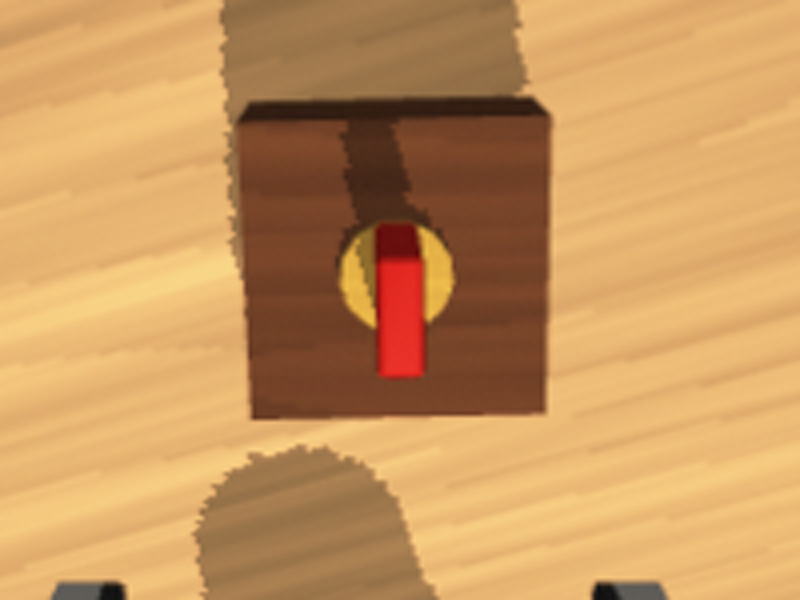

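```bash
python3 - <<'E'
from h import *
p=ctrl.read_camera("wrist"); f=lambda u,v,z: px2w(p,(235+u/4-.375,148+v/4-.375),z)
B=np.array([f(377,258,.08),f(420,258,.08),f(424,377,.08),f(377,377,.08)]); print(B.round(4),B.mean(0).round(4))
print("collar",f(397,277,.044).round(4))
S=np.array([f(237,122,.04),f(550,115,.04),f(546,412,.04),f(252,418,.04)]); print(S.round(4),S.mean(0).round(4))
def yaw(a,b): d=a-b; return round(np.degrees(np.arctan2(d[1],d[0])),1)
print(yaw(B[3],B[0]),yaw(B[2],B[1]),"stand",yaw(S[3],S[0]),yaw(S[2],S[1]),yaw(S[1],S[0])-90,yaw(S[2],S[3])-90)
T=R.from_quat(ctrl.get_state()["tcp_rot"]).as_matrix(); print("toolx yaw+180",yaw(-T[:,0],0*T[:,0]))
print(rel(B.mean(0)),rel(S.mean(0)))
E
```

```text
[[0.5217 0.3061 0.08  ]
 [0.5243 0.3143 0.08  ]
 [0.5485 0.308  0.08  ]
 [0.5456 0.2988 0.08  ]] [0.535  0.3068 0.08  ]
collar [0.5354 0.3071 0.044 ]
[[0.4918 0.2832 0.04  ]
 [0.511  0.3501 0.04  ]
 [0.5783 0.3312 0.04  ]
 [0.5591 0.2641 0.04  ]] [0.535  0.3072 0.04  ]
-17.0 -14.6 stand -15.8 -15.7 -15.900000000000006 -16.0
toolx yaw+180 -17.2
[  1.89004109   7.99495505 152.60218754] [  1.97692233   8.31697793 192.60221158]
```

The bow top is at about (335,227) px. That gives the key at (0.535, 0.307), yaw −15.8°, and it agrees with the stand's fitted size. I'll grasp it gently first.

In the tool's units: 161 mm / 750 = 0.2147, 145 mm / 750 = 0.1933, -1.4 degrees / 360 = -0.0039.

>>> send_rows(rows="0 0 -0.0039 0.0027 0.0107 0.08 0.2;0 0 -0.0039 0.0027 0.0107 0.1533 0.2;0 0 -0.0039 0.0027 0.0107 0.1933 0.2;0 0 -0.0039 0.0027 0.0107 0.2147 0.2;0 0 -0.0039 0.0027 0.0107 0.2147 0.2;0 0 -0.0039 0.0027 0.0107 0.2147 -0.4;0 0 -0.0039 0.0027 0.0107 0.2147 -0.4", grip_force=20)

```text
time: 12.18
eef_pos: [0.5358, 0.3083, 0.0734]
tcp_rot: [0.136, 0.991, 0.001, 0.002]
contact_force: [-0.4, -0.3, -0.2]
opening: 0.299
finger_force: 0.0
```

```bash
python3 - <<'E'
from h import *
s=ctrl.get_state(); print(s["eef_pos"],s["contact_force"],s["wrist_torque"],s["opening"],rel([.535,.307,.07]))
p=ctrl.read_camera("wrist"); save(p,"w3")
E
```

```text
[0.53579222 0.30828494 0.07338851] [-0.41540238 -0.28987948 -0.18272171] [-0.01609831  0.0037553  -0.0070672 ] 0.29919551438342096 [ 0.42571093 -1.45834271  3.38418586]
```

View pics/w3.png

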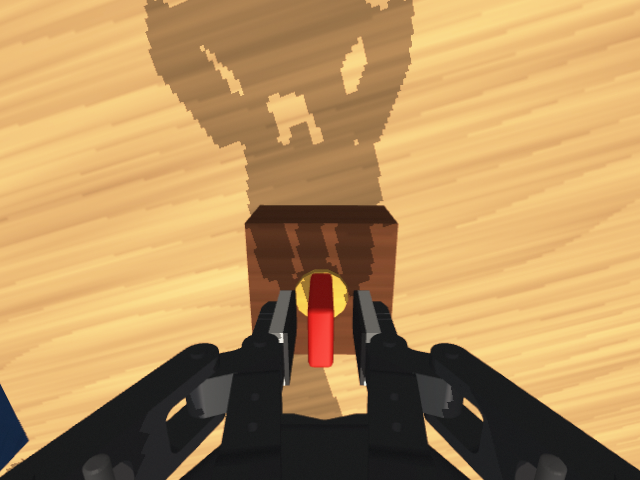

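The key sits at column 321 and the finger centre is near 325, so the offset is about 1.7 mm. I'll correct that and close.

In the tool's units: 2 mm / 750 = 0.0027, -1.7 mm / 750 = -0.0023.

>>> send_rows(rows="0 0 0 0 -0.0023 0.0027 -0.4;0 0 0 0 -0.0023 0.0027 -0.4;0 0 0 0 -0.0023 0.0027 -1;0 0 0 0 -0.0023 0.0027 -1;0 0 0 0 -0.0023 0.0027 -1")

```text
time: 12.85
eef_pos: [0.5341, 0.3062, 0.0694]
tcp_rot: [0.136, 0.991, 0.0, 0.0]
contact_force: [0.5, 0.3, 0.6]
opening: 0.117
finger_force: 23.4
```

```bash
python3 - <<'E'
from h import *
s=ctrl.get_state(); print(s["eef_pos"],s["contact_force"],s["wrist_torque"],s["opening"],s["finger_force"])
E
```

```text
[0.53413268 0.30621544 0.06936106] [0.47556416 0.33281695 0.6186902 ] [-0.06068561  0.0088012  -0.0085393 ] 0.11662817446558958 23.388119637966156
```

In the tool's units: -140 mm / 750 = -0.1867, -80 mm / 750 = -0.1067.

>>> send_rows(rows="0 0 0 0 0 0 -1;0 0 0 0 0 0 -1;0 0 0 0 0 -0.02 -1;0 0 0 0 0 -0.04 -1;0 0 0 0 0 -0.1067 -1;0 0 0 0 0 -0.1867 -1;0 0 0 0 0 -0.1867 -1", grip_force=80)

```text
time: 13.72
eef_pos: [0.5375, 0.3073, 0.2184]
tcp_rot: [0.136, 0.991, 0.003, 0.006]
contact_force: [-0.4, 0.0, 0.3]
opening: 0.106
finger_force: 78.9
```

In the tool's units: -301 mm / 750 = -0.4013, -96 mm / 750 = -0.128, -7 degrees / 360 = -0.0194.

>>> send_rows(rows="0 0 -0.0194 -0.128 -0.4013 0 -1;0 0 -0.0194 -0.128 -0.4013 0 -1;0 0 -0.0194 -0.128 -0.4013 0 -1;0 0 -0.0194 -0.128 -0.4013 0 -1;0 0 -0.0194 -0.128 -0.4013 0 -1;0 0 -0.0194 -0.128 -0.4013 0 -1;0 0 -0.0194 -0.128 -0.4013 0 -1;0 0 -0.0194 -0.128 -0.4013 0 -1")

```text
time: 14.72
eef_pos: [0.5449, -0.0082, 0.2092]
tcp_rot: [0.075, 0.997, 0.0, -0.0]
contact_force: [-0.2, -0.7, -0.1]
opening: 0.099
finger_force: 79.0
```

```bash
python3 - <<'E'
from h import *
s=ctrl.get_state(); print(s["time"],s["eef_pos"],s["contact_force"],s["wrist_torque"],s["opening"],s["finger_force"])
p=ctrl.read_camera("wrist"); 
u,v=w2px(p,[[.498,-.002,.1]])[0]; print(u,v)
x0,y0=int(u)-60,int(v)-45
a=cv2.resize(p["color"][y0:y0+90,x0:x0+120],None,fx=5,fy=5,interpolation=cv2.INTER_CUBIC); print(x0,y0)
cv2.imwrite("pics/w4c.png",a[:,:,::-1]); save(p,"w4")
hsv=cv2.cvtColor(p["color"],cv2.COLOR_RGB2HSV); m=((hsv[...,0]>100)&(hsv[...,0]<130)&(hsv[...,1]>120)).astype(np.uint8)
m=cv2.morphologyEx(m,cv2.MORPH_CLOSE,np.ones((15,15)));c=max(cv2.findContours(m,0,2)[0],key=cv2.contourArea)
c=cv2.approxPolyDP(c,8,True)[:,0]; P=np.array([px2w(p,q,.1) for q in c]); print(c.tolist(),P.round(4))
E
```

```text
14.725 [ 0.54494798 -0.0081855   0.20918219] [-0.17527925 -0.7272846  -0.1341798 ] [ 0.002767   -0.01210261 -0.03498011] 0.09924167061281003 78.98669958114624
322.9995997732156 177.8479191695341
262 132
[[187, 0], [217, 314], [279, 314], [317, 274], [342, 279], [369, 314], [431, 314], [462, 0]] [[ 3.859e-01 -6.370e-02  1.000e-01]
 [ 5.852e-01 -9.490e-02  1.000e-01]
 [ 5.920e-01 -4.930e-02  1.000e-01]
 [ 5.645e-01 -1.650e-02  1.000e-01]
 [ 5.710e-01  6.000e-04  1.000e-01]
 [ 6.020e-01  1.650e-02  1.000e-01]
 [ 6.090e-01  6.200e-02  1.000e-01]
 [ 4.096e-01  9.200e-02  1.000e-01]]
```

View pics/w4c.png

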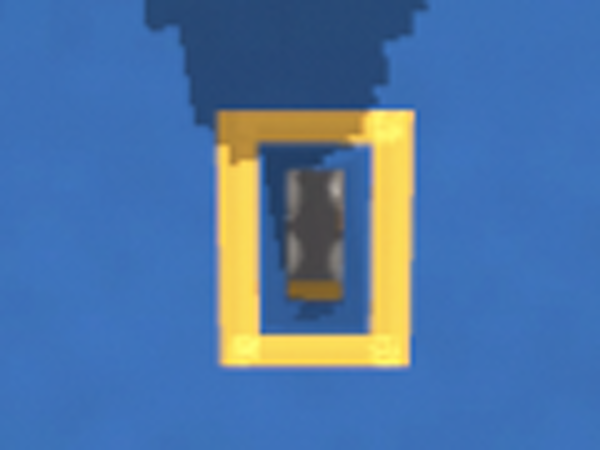

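View pics/w4.png

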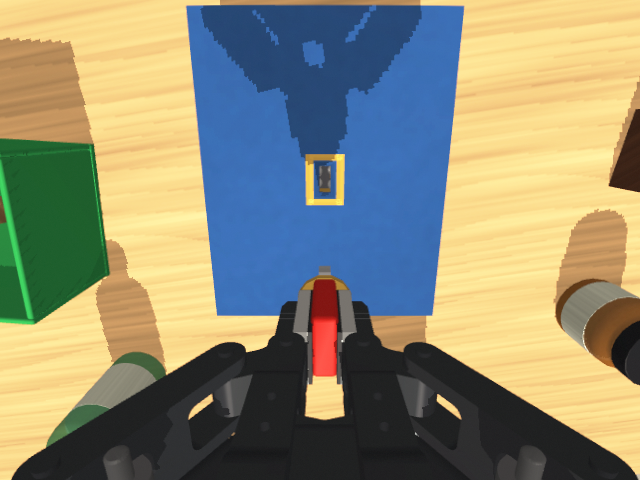

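The lock border is centred at about (324.6,179) px and the lid is aligned with the tool. The key hangs straight in the grip.

```bash
python3 - <<'E'
from h import *
p=ctrl.read_camera("wrist"); L=px2w(p,(324.6,179.2),.1); print(L)
L2=L-[.0008,.0009,0]; s=ctrl.get_state(); print(s["eef_pos"])
for z in (.165,.13): print(rel([*L2[:2],z]))
print(R.from_quat(s["tcp_rot"]).as_matrix().round(4))
E
```

```text
[ 0.4991162 -0.0009861  0.1      ]
[ 0.54509481 -0.00806425  0.20922989]
[47.15810342 -0.83047348 44.25058818]
[47.14269577 -0.83343202 79.25058467]
[[-9.889e-01  1.483e-01 -4.000e-04]
 [ 1.483e-01  9.889e-01  1.000e-04]
 [ 4.000e-04  1.000e-04 -1.000e+00]]
```

In the tool's units: 47 mm / 750 = 0.0627, 40 mm / 750 = 0.0533, -0.1 degrees / 360 = -0.0003.

>>> send_rows(rows="0 0 -0.0003 0.0627 -0.0013 0 -1;0 0 -0.0003 0.0627 -0.0013 0.0267 -1;0 0 -0.0003 0.0627 -0.0013 0.0533 -1;0 0 -0.0003 0.0627 -0.0013 0.0533 -1;0 0 -0.0003 0.0627 -0.0013 0.0533 -1")

```text
time: 15.45
eef_pos: [0.4991, -0.003, 0.1701]
tcp_rot: [0.074, 0.997, -0.0, 0.0]
contact_force: [-0.2, 0.4, -0.3]
opening: 0.107
finger_force: 79.0
```

```bash
python3 - <<'E'
from h import *
s=ctrl.get_state(); print(s["time"],s["eef_pos"],rel([.4983,-.0019,.155]),R.from_quat(s["tcp_rot"]).as_euler("xyz",degrees=True))
E
```

```text
15.45 [ 0.49914547 -0.00297565  0.17008458] [ 1.00949302  0.93972396 15.08357643] [-1.79996810e+02  5.44738875e-02  1.71501177e+02]
```

In the tool's units: 20 mm / 750 = 0.0267, 18 mm / 750 = 0.024.

>>> send_rows(rows="0 0 0 0.0009 0.0011 0.0107 -1;0 0 0 0.0009 0.0011 0.0187 -1;0 0 0 0.0009 0.0011 0.024 -1;0 0 0 0.0009 0.0011 0.0267 -1;0 0 0 0.0009 0.0011 0.0267 -1")

```text
time: 16.08
eef_pos: [0.4988, -0.0021, 0.1497]
tcp_rot: [0.075, 0.997, 0.001, 0.001]
contact_force: [2.0, 2.9, 2.7]
opening: 0.104
finger_force: 79.3
```

```bash
python3 - <<'E'
from h import *
s=ctrl.get_state(); print(s["time"],s["eef_pos"],rel([.4983,-.0019,.13]),s["contact_force"],s["wrist_torque"])
E
```

```text
16.075 [ 0.49876071 -0.00207575  0.14974181] [ 0.51721149  0.07164875 19.74106467] [2.03712063 2.85457367 2.69638372] [ 0.59984842 -0.25639533 -0.00791018]
```

The tip is in the bevel and is being pushed toward +x/+y. I'll follow that and go a bit deeper.

In the tool's units: 3 mm / 750 = 0.004, 2 mm / 750 = 0.0027.

>>> send_rows(rows="0 0 0 -0.0007 0.0011 0 -1;0 0 0 -0.0007 0.0011 0.0027 -1;0 0 0 -0.0007 0.0011 0.004 -1;0 0 0 -0.0007 0.0011 0.004 -1")

```text
time: 16.58
eef_pos: [0.4988, -0.0019, 0.1461]
tcp_rot: [0.075, 0.997, -0.0, 0.0]
contact_force: [1.7, 1.8, -1.2]
opening: 0.106
finger_force: 79.1
```

```bash
python3 - <<'E'
from h import *
s=ctrl.get_state(); print(s["time"],s["eef_pos"],s["contact_force"],s["wrist_torque"])
E
```

```text
16.575 [ 0.49881569 -0.00189465  0.14613026] [ 1.65426291  1.80462212 -1.16533714] [ 0.3090349  -0.35779683 -0.04515617]
```

In the tool's units: 12 mm / 750 = 0.016, 10 mm / 750 = 0.0133, -3 degrees / 360 = -0.0083.

>>> send_rows(rows="0 0 0.0083 -0.0008 0.0008 0.0027 -1;0 0 -0.0083 -0.0008 0.0008 0.0053 -1;0 0 0.0083 -0.0008 0.0008 0.008 -1;0 0 -0.0083 -0.0008 0.0008 0.0107 -1;0 0 0.0083 -0.0008 0.0008 0.0133 -1;0 0 -0.0083 -0.0008 0.0008 0.016 -1;0 0 0 -0.0008 0.0008 0.016 -1")

```text
time: 17.45
eef_pos: [0.4996, -0.0015, 0.1348]
tcp_rot: [0.075, 0.997, -0.0, 0.0]
contact_force: [1.0, 1.2, 2.5]
opening: 0.105
finger_force: 79.5
```

```bash
python3 - <<'E'
from h import *
s=ctrl.get_state(); print(s["time"],s["eef_pos"],s["contact_force"],s["wrist_torque"])
E
```

```text
17.45 [ 0.49959512 -0.00146339  0.13482039] [0.99960765 1.2280957  2.48883601] [ 0.31832042 -0.13860161  0.04359805]
```

In the tool's units: 6.5 mm / 750 = 0.0087, 6 mm / 750 = 0.008, -3 degrees / 360 = -0.0083.

>>> send_rows(rows="0 0 0.0083 -0.0004 0.0005 0.0027 -1;0 0 -0.0083 -0.0004 0.0005 0.0047 -1;0 0 0.0083 -0.0004 0.0005 0.0067 -1;0 0 -0.0083 -0.0004 0.0005 0.008 -1;0 0 0.0083 -0.0004 0.0005 0.0087 -1;0 0 0 -0.0004 0.0005 0.0087 -1;0 0 0 -0.0004 0.0005 0.0087 -1")

```text
time: 18.32
eef_pos: [0.5002, -0.0015, 0.1294]
tcp_rot: [0.074, 0.997, -0.001, 0.0]
contact_force: [-1.3, -0.1, 6.8]
opening: 0.109
finger_force: 80.3
```

```bash
python3 - <<'E'
from h import *
s=ctrl.get_state(); print(s["time"],s["eef_pos"],s["contact_force"],s["wrist_torque"])
E
```

```text
18.325 [ 0.50024318 -0.00151765  0.12939981] [-1.27977847 -0.07450732  6.84379527] [0.18419606 0.27325109 0.03413475]
```

In the tool's units: 1.5 mm / 750 = 0.002, 1 mm / 750 = 0.0013, -2 degrees / 360 = -0.0056.

>>> send_rows(rows="0 0 0.0056 0.0003 0 0.0013 -1;0 0 -0.0056 0.0003 0 0.002 -1;0 0 0 0.0003 0 0.002 -1;0 0 0 0.0003 0 0.002 -1")

```text
time: 18.82
eef_pos: [0.5005, -0.0015, 0.1294]
tcp_rot: [0.074, 0.997, -0.001, 0.001]
contact_force: [-4.0, 1.5, 14.0]
opening: 0.104
finger_force: 81.2
```

```bash
python3 - <<'E'
from h import *
s=ctrl.get_state(); print(s["time"],s["eef_pos"],s["contact_force"],s["wrist_torque"],s["qpos"])
p=ctrl.read_camera("wrist"); cv2.imwrite("pics/w5.png",cv2.resize(p["color"][150:350,220:440],None,fx=2.7,fy=2.7)[:,:,::-1])
E
```

```text
18.825 [ 0.50052489 -0.00154189  0.12938383] [-4.02683737  1.52195349 13.99465855] [0.2414329  0.67925635 0.0470853 ] [-2.05435474e-01  4.31344627e-02  2.09749621e+00 -1.59831631e-03
  9.99704598e-01 -1.62667562e+00]
```

View pics/w5.png

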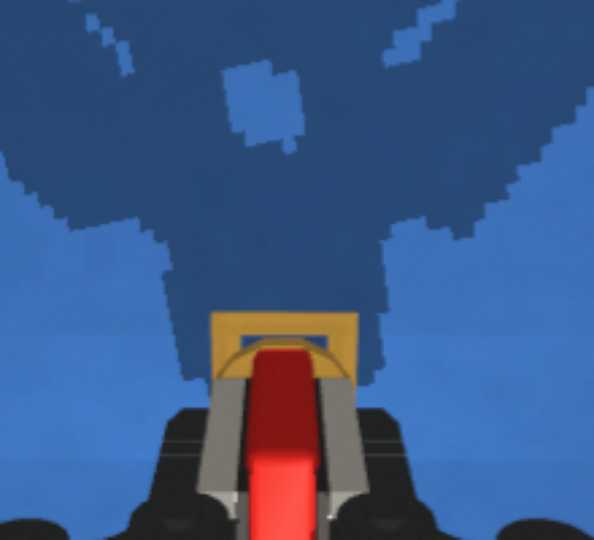

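It's seated: z held at 0.1294 while the downward force rose to 14 N, and the collar sits on the brass border. Next I'll ease the side load and turn clockwise (positive about tool z).

In the tool's units: 0.7 mm / 750 = 0.0009, -0.5 mm / 750 = -0.0007, 32 degrees / 360 = 0.0889.

>>> send_rows(rows="0 0 0 0.0009 0 -0.0007 -1;0 0 0 0.0009 0.0001 -0.0007 -1;0 0 0.0222 0.0009 0.0001 -0.0007 -1;0 0 0.0444 0.0009 0.0001 -0.0007 -1;0 0 0.0667 0.0009 0.0001 -0.0007 -1;0 0 0.0889 0.0009 0.0001 -0.0007 -1;0 0 0.0889 0.0009 0.0001 -0.0007 -1", grip_force=100)

```text
time: 19.75
eef_pos: [0.5002, -0.0018, 0.1294]
tcp_rot: [0.347, 0.938, -0.001, 0.002]
contact_force: [-1.4, -1.3, 9.8]
opening: 0.102
finger_force: 97.6
```

```bash
python3 - <<'E'
from h import *
s=ctrl.get_state(); r=R.from_quat(s["tcp_rot"]); print(s["time"],s["eef_pos"],s["contact_force"],s["wrist_torque"],r.as_euler("xyz",degrees=True)[2]," tool frame force",r.inv().apply(s["contact_force"]))
E
```

```text
19.75 [ 0.50017954 -0.00181524  0.12942207] [-1.3502526  -1.33144949  9.79969247] [-0.03351751  0.2978275   0.02725124] 139.4363426088019  tool frame force [ 0.12535551 -1.89390826 -9.79935252]
```

Turning freely with low forces. I'll carry on.

In the tool's units: -0.3 mm / 750 = -0.0004, -0.2 mm / 750 = -0.0003, 44 degrees / 360 = 0.1222.

>>> send_rows(rows="0 0 0.025 0 -0.0003 0 -1;0 0 0.05 0 -0.0003 0 -1;0 0 0.075 0 -0.0004 0 -1;0 0 0.1 0 -0.0004 0 -1;0 0 0.1222 0 -0.0004 0 -1;0 0 0.1222 0 -0.0004 0 -1")

```text
time: 20.5
eef_pos: [0.4994, -0.0023, 0.1294]
tcp_rot: [0.673, 0.74, -0.001, 0.001]
contact_force: [-2.9, -2.1, 11.6]
opening: 0.105
finger_force: 97.9
```

```bash
python3 - <<'E'
from h import *
s=ctrl.get_state(); r=R.from_quat(s["tcp_rot"]); print(s["time"],s["eef_pos"],s["contact_force"],s["wrist_torque"],r.as_euler("xyz",degrees=True)[2]," tool frame force",r.inv().apply(s["contact_force"]))
E
```

```text
20.5 [ 0.49944207 -0.00229377  0.1294168 ] [-2.891818   -2.1060001  11.64355513] [-0.22432506  0.6694893  -0.00161226] 95.47495840754529  tool frame force [ -1.8601206   -3.07783565 -11.63774475]
```

In the tool's units: -0.4 mm / 750 = -0.0005, -0.3 mm / 750 = -0.0004, 19 degrees / 360 = 0.0528.

>>> send_rows(rows="0 0 0.0222 -0.0004 -0.0005 0 -1;0 0 0.0444 -0.0004 -0.0005 0 -1;0 0 0.0528 -0.0004 -0.0005 0 -1;0 0 0.0528 -0.0004 -0.0005 0 -1;0 0 0.0528 -0.0004 -0.0005 0 -1")

```text
time: 21.12
eef_pos: [0.4989, -0.0023, 0.1294]
tcp_rot: [0.785, 0.619, -0.001, 0.001]
contact_force: [-3.3, -0.6, 12.8]
opening: 0.104
finger_force: 97.9
```

```bash
python3 - <<'E'
from h import *
s=ctrl.get_state(); r=R.from_quat(s["tcp_rot"]); print(s["time"],s["eef_pos"],s["contact_force"],s["wrist_torque"],r.as_euler("xyz",degrees=True)[2]," tool frame force",r.inv().apply(s["contact_force"]))
E
```

```text
21.125 [ 0.49892582 -0.0023234   0.12939021] [-3.26270796 -0.56272889 12.79746491] [-0.08355295  0.69830526  0.221783  ] 76.54183331280193  tool frame force [ -1.34003956  -3.03368107 -12.79601924]
```

In the tool's units: -0.5 mm / 750 = -0.0007, -0.3 mm / 750 = -0.0004, 1.5 degrees / 360 = 0.0042.

>>> send_rows(rows="0 0 0.0042 -0.0004 -0.0007 -0.0004 -1;0 0 0.0042 -0.0004 -0.0007 -0.0004 -1;0 0 0.0042 -0.0004 -0.0007 -0.0004 -1")

```text
time: 21.5
eef_pos: [0.4988, -0.0023, 0.1294]
tcp_rot: [0.793, 0.609, -0.0, 0.001]
contact_force: [-1.9, -0.5, 8.8]
opening: 0.1
finger_force: 97.7
```

```bash
python3 - <<'E'
from h import *
p=ctrl.read_camera("wrist"); T=[]
for i in range(3):
    q=ctrl.read_camera("scene"); s=ctrl.get_state(); T.append(s["wrist_torque"][2])
r=R.from_quat(s["tcp_rot"]); print(s["time"],s["eef_pos"],s["contact_force"],T,s["opening"],r.as_euler("xyz",degrees=True)[2])
a=cv2.resize(p["color"][130:380,180:460],(560,500)); b=cv2.resize(q["color"][130:270,250:400],None,fx=1.6,fy=1.6)
b=cv2.copyMakeBorder(b,0,500-b.shape[0],0,0,0); cv2.imwrite("pics/w6.png",np.hstack([a,b])[:,:,::-1])
t=ctrl.read_camera("top")
for n in ["jar","oil","tin","cork_a"]: print(n,[(w(t,d["position"]).round(3).tolist(),round(d["p"],2)) for d in ctrl.look_for(t,n)[:2]])
E
```

```text
21.7 [ 0.49878635 -0.00235799  0.12943671] [-1.83992517  0.01729961  8.88015106] [np.float64(0.2808929644991202), np.float64(0.3283464601937389), np.float64(0.3145527479041611)] 0.09961749740945304 75.06553006968367
jar [([0.678, 0.243, 0.089], 0.92)]
oil [([0.684, -0.231, 0.113], 0.56)]
tin [([0.732, 0.036, 0.099], 0.74)]
cork_a [([0.483, -0.318, 0.029], 0.76), ([0.532, 0.299, 0.041], 0.71)]
```

View pics/w6.png

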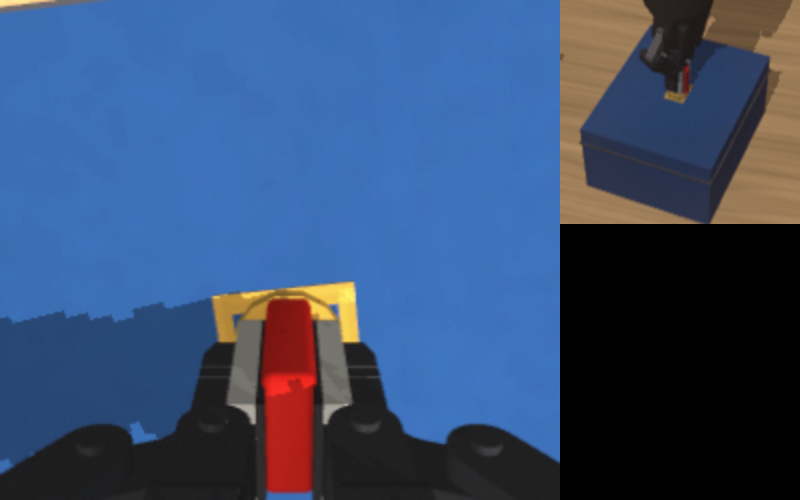

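The picture shows the key still square in the pads and the border turned about 96° relative to it. The reaction torque has climbed to 0.3 N m, so the key is held against the stop. The jar, oil and tin haven't moved.

```bash
python3 -c "
from plant import ctrl
print(ctrl.sign_off())"
```

```text
the job is handed in; nothing more can be done
None
```

The job is handed in at about 21.7 s. Both corks are in the bin, and the key is fully home, turned about 96° clockwise and still held against the stop; the jar, oil bottle and tin are where they were.

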